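# Turn the skewed brush-washer insert until it drops home

## Robot

A 6-joint arm with a two-finger parallel gripper is mounted at the origin on the work surface. World frame = base frame: x ahead of the robot, y to its left, z up, the work surface at z = 0. Lengths are in m, angles in rad, forces in N, time in s.
With the tool pointing down it reaches from about 0.325 to 0.775 m from the base axis. Payload 9.3 kg.
Tool frame: the origin (TCP) lies at the very end of the fingers, on their centre line; the grasp point (between the pads) lies arm.tcp_to_grasp behind it (arm.tcp_to_grasp is the distance from the TCP to the grasp point, in m); y points along the fingers, z is the direction in which the jaws open and shut, and the axes are right-handed (so a half turn about y gives the same grasp; the last joint's range is limited). The gripper opens to 85 mm and grips with 20 to 120 N. Pads are 22 mm wide; open, the fingers measure 114 mm over their backs; the gripper's body (76 mm by 85 mm) begins 54 mm behind the grasp point. The pads swing forward as they close: fully open they stand 13 mm farther back than shut.
Start: joints at [-1.305, 0.259, 0.021, 1.334, 0, 1.418], TCP at [0.224, -0.502, 0.231] pointing down, gripper open.
Joint ranges: [-3.04, 3.04], [-0.91, 1.82], [-1.04, 1.36], [-1.92, 1.95], [-1.52, 1.45], [-3.14, 3.14]. Speed limits (rad/s): [2.22, 2.22, 2.79, 3.14, 3.14, 3.14].

## Interface

Orientations are given as a unit quaternion [x, y, z, w].
In Python, from bench import telemetry, imaging, ticket, arm gives the robot as it stands.
- The arm moves only by the tool step_arm, never from a script. Its arguments are lists of equal length, an entry for each row: "jaw": the closure, from -1 (fully open) to 1 (shut); "xyz": the shift along the tool's x, y, z in mm, a list of three; "turn": the turn, a rotation vector about the tool's x, y, z in degrees, a list of three. In form: {"jaw": [jaw, ...], "xyz": [[x, y, z], ...], "turn": [[rx, ry, rz], ...]}. A call has 1 to 8 rows; each row shifts and turns the pose as measured when the row begins, along the tool's axes as they then stand; what a row does not reach is not made up. A row lasts 1/8 s, in which the tool goes at most 62.5 mm and 10.7 degrees, less where a joint would pass 70% of its speed; a pose out of reach is approached as far as the arm can. A call is refused whole if a number of a shift passes 62.5 or a number of a turn 10.7, either way. A call with a gripper value outside its range is refused whole. The fingers move at their own pace and stop on an object; the grip force is fixed at half the most. Time passes only in rows, so rows that do not move let the fingers close. It gives the time, the measured TCP pose, the force and the opening at its end, in the units of the state.
- telemetry.read_state(): the state, without advancing time (a new reading comes with each control period).
- imaging.camera(name): name is "scene" or "top" or "wrist"; returns the picture (420x560x3 uint8, red, green, blue); there is no depth.
- imaging.calibration(name): a dict with "mtx" (3x3 intrinsics, pixels), "R" (3x3) and "t" (3): a world point X has camera coordinates R X + t; the wrist camera has in their place "mount" (4x4, takes a point from camera to tool coordinates, whose origin is the TCP and whose axes are the tool frame's). Camera axes: x right, y down, z forward; pixel columns grow to the right and rows downward; lengths in m; the calibration is good to about 2 mm. The wrist camera is an equidistant fisheye: a pixel r from the principal point sees the ray r / f radians off the axis. A picture is of the moment at which its call begins: read the wrist's pose just before it. calibration takes no time and is no camera call.
- ticket.job_done(): hands the job in, once; it reports no verdict.
The state is a dict: "time": time; "q": joint angles; "joint_velocities": joint speeds; "tau": joint torques, N m; "tcp_pos": TCP position; "tool_rot": TCP orientation; "wrist_force": force on the tool from outside, world axes, zero at the start; "ft_torque": the same for the moment, N m; "opening": opening from 0.0 (shut) to 1.0 (fully open).
Only numpy, scipy, OpenCV 4.12 (cv2) and the standard library are available. Lean on these libraries where they do the work, as an engineer would, in place of code of your own. Each camera call takes 0.05 s, during which the arm holds its last target. There are 200 camera calls.

## Task

One of the two grey inserts of the white brush washer was put in crooked and stands proud of the machine. Take it by its fin, and turn it while pressing it down until its square foot drops into its square pocket and it sits fully home like the other insert. Leave the other insert as it is.

Things in the scene. Friction and masses are not known exactly. Their poses are not given: they have to be found in the camera images.
- skewed_grip (a point): The crooked grey insert, 0.1 to 0.2 kg: square foot 40x40x16 mm, on it a lattice cover 60x60x8, on that a fin 40 long (x), 16 thick (y), 50 high. Point: fin centre, 25 mm above the cover, 129 mm above the counter (113 once home). Foot and cover sides lie along x, y; z up. Rests on its pocket's rim, twisted 25 to 65 degrees; drops within about 5 degrees of square, any quarter-turn. Turns easily.
- seated_grip (a point): The other insert, identical in shape and size, already home in the other pocket: same point at the centre of its fin, 113 mm above the counter, same axes.
- washer: White brush washer, fixed: block 130 (x) by 250 (y) by 80 mm high; origin at the centre of its underside on the counter, z up. In its flat top two square pockets 45x45 mm, 18 deep, sides parallel to the block's, at y = +55 and -55 mm, a spindle in each keeping its insert centred within 1.5 mm; copper outlines 72 mm wide. Either may hold the crooked one. Bottle, brush glass and jar stand loose nearby.
Things that resemble listed ones, but are neither listed nor needed, are in the scene too. Leave any pink or turquoise look-alike of the part that bears skewed_grip alone.

How it is judged:
At the end, for the whole second after the job is handed in: Both inserts sit home in their pockets: fin centres 108 to 118 mm above the machine's underside, within 10 mm of the pocket centres, level within 7 degrees and square to the machine within 10 degrees (any quarter-turn); the formerly crooked one is at rest (z of skewed_grip in the frame of washer between 0.108 and 0.118 m and x of skewed_grip in the frame of washer between -0.01 and 0.01 m and (y of skewed_grip in the frame of washer between -0.065 and -0.045 m or y of skewed_grip in the frame of washer between 0.045 and 0.065 m) and angle between each of skewed_grip, seated_grip's own z axis and vertical below 0.12 rad and (angle between the x axis of skewed_grip and the x axis of washer, either way round below 0.1745 rad or angle between the x axis of skewed_grip and the y axis of washer, either way round below 0.1745 rad) and z of seated_grip in the frame of washer between 0.108 and 0.118 m and x of seated_grip in the frame of washer between -0.01 and 0.01 m and (y of seated_grip in the frame of washer between -0.065 and -0.045 m or y of seated_grip in the frame of washer between 0.045 and 0.065 m) and (angle between the x axis of seated_grip and the x axis of washer, either way round below 0.1745 rad or angle between the x axis of seated_grip and the y axis of washer, either way round below 0.1745 rad) and linear speed of skewed below 0.02 m/s); the robot touches nothing.
It fails at once if the insert that was already home is lifted or shifted by more than 12 mm (distance of seated_grip from where it was at the start of the episode above 0.012 m).
It also fails if it takes over 32 s, if anything falls off the work surface, if the arm or the gripper's body presses on something with over 40 N, if the wrist force passes 120 N, or if a joint passes its speed limit or range.

## Working session

There is one attempt and no reset: what is moved stays moved. The work goes in short steps, Python scripts to look and compute and a tool call to move; the robot and the scene stay as the last step left them, time stands still between calls to the robot, and variables do not carry over. Pictures are saved under pics/ and viewed, about 8 in all and at most 12, crops included, and the job is handed in when it is done.

Besides the shell and the picture viewer there is one more tool, called as a command line: name --argument value ..., lists and objects as JSON in quotes. step_arm: Moves the arm, as the interface text tells. Its arguments: {"type":"object","properties":{"jaw":{"type":"array"},"xyz":{"type":"array"},"turn":{"type":"array"}},"required":["jaw","xyz","turn"]}

```bash
mkdir -p pics
python3 - <<'E'
from bench import telemetry, imaging, ticket, arm
import cv2,numpy as np
for n in("top","scene"):
    cv2.imwrite(f"pics/{n}0.png",imaging.camera(n)[:,:,::-1]); c=imaging.calibration(n); print(n,c)
s=telemetry.read_state();print(s["time"],s["tcp_pos"],s["tool_rot"],s["wrist_force"],arm.tcp_to_grasp)
print(imaging.calibration("wrist"))
E
```

```text
top {'mtx': array([[542.35563763,   0.        , 280.6948753 ],
       [  0.        , 542.35563763, 205.34506856],
       [  0.        ,   0.        ,   1.        ]]), 'R': array([[ 0.00222503, -0.99999446,  0.00247385],
       [-0.99642452, -0.00242601, -0.08445292],
       [ 0.08445845, -0.0022771 , -0.9964244 ]]), 't': array([-0.07009284,  0.57689357,  1.18363275])}
scene {'mtx': array([[407.09202218,   0.        , 278.62733115],
       [  0.        , 407.09202218, 207.85382005],
       [  0.        ,   0.        ,   1.        ]]), 'R': array([[-0.60820117,  0.79371038,  0.01073181],
       [ 0.46045159,  0.36378126, -0.80972065],
       [-0.64658771, -0.48753157, -0.58671739]]), 't': array([ 0.37535526, -0.17387802,  1.2101297 ])}
0.1 [ 0.22359076 -0.50223947  0.23072344] [-0.14701137  0.6920853  -0.69123955  0.14694719] [-0.3044397  -0.16527628  0.34814651] 0.0187
{'mtx': array([[325.1922621 ,   0.        , 279.53239558],
       [  0.        , 325.1922621 , 209.72342111],
       [  0.        ,   0.        ,   1.        ]]), 'mount': array([[-3.78028650e-04,  9.50500453e-01,  3.10722940e-01,
        -7.93772199e-02],
       [ 1.89815777e-04, -3.10722888e-01,  9.50500526e-01,
        -1.43812287e-01],
       [ 9.99999911e-01,  4.18296547e-04, -6.29578288e-05,
         6.12251581e-04],
       [ 0.00000000e+00,  0.00000000e+00,  0.00000000e+00,
         1.00000000e+00]])}
```

View pics/top0.png

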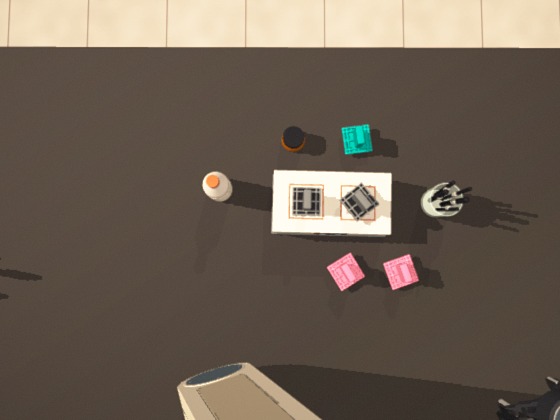

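View pics/scene0.png

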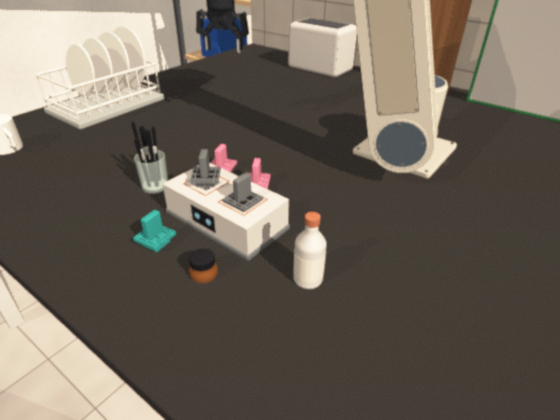

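The crooked insert is the right one in the top view (about 360,201), the −y pocket. The seated one is at (307,201). I'll enlarge that area.

Run:
```python
import cv2
a=cv2.imread("pics/top0.png")[160:245,265:400]
cv2.imwrite("pics/c1.png",cv2.resize(a,None,fx=5.9,fy=5.9,interpolation=cv2.INTER_CUBIC))
```

```text
(no output)
```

View pics/c1.png

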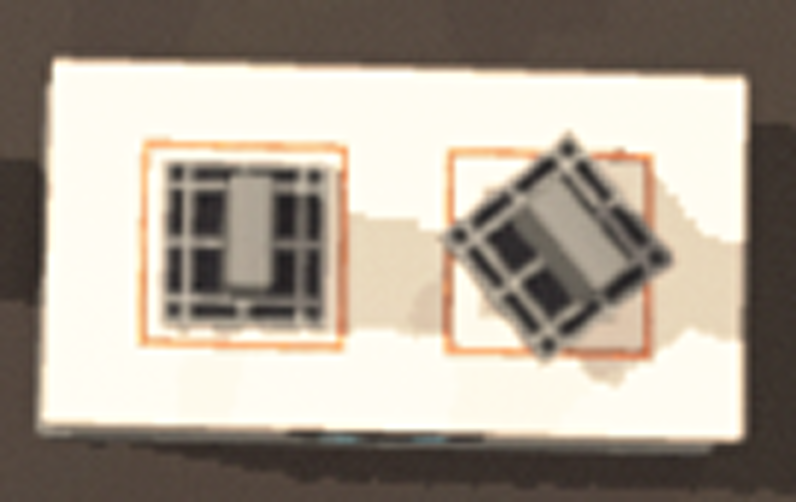

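The crop shows block corners at (55,60), (748,77), (743,440), (40,428). Crooked cover corners are at (568,143), (668,258), (547,350), (450,237), with the fin running from upper left to lower right. The seated fin is upright in the image.

```bash
cat > h.py <<'E'
import numpy as np
from bench import telemetry, imaging, arm
from scipy.spatial.transform import Rotation as Ro
def onplane(n,u,v,z):
    c=imaging.calibration(n); d=c["R"].T@np.linalg.solve(c["mtx"],[u,v,1]); o=-c["R"].T@c["t"]
    return o+d*(z-o[2])/d[2]
def px(n,X):
    c=imaging.calibration(n); p=c["mtx"]@(c["R"]@X+c["t"]); return p[:2]/p[2]
E
python3 - <<'E'
from h import *
f=lambda P,z:np.array([onplane("top",265+(u+.5)/5.9-.5,160+(v+.5)/5.9-.5,z)for u,v in P])
def an(p,q): d=q-p; return round(np.degrees(np.arctan2(d[1],d[0])),1),round(np.linalg.norm(d),4)
for nm,P,z in(("block",[(55,60),(748,77),(743,440),(40,428)],.08),("outl",[(449,150),(652,156),(650,355),(448,353)],.08),("outlS",[(146,142),(347,150),(342,347),(144,345)],.08),("cover",[(568,143),(668,258),(547,350),(450,237)],.104),("coverS",[(166,163),(328,166),(323,322),(166,320)],.088)):
    w=f(P,z);print(nm,w.mean(0).round(4),[an(w[i],w[(i+1)%4])for i in range(4)])
w=f([(547,188),(615,272)],.154);print("fin",w.mean(0),an(w[0],w[1]))
s=telemetry.read_state();R=Ro.from_quat(s["tool_rot"]).as_matrix();print(R.round(3))
E
```

```text
block [ 0.5797 -0.1773  0.08  ] [(np.float64(-91.3), np.float64(0.2511)), (np.float64(178.4), np.float64(0.1314)), (np.float64(89.2), np.float64(0.2522)), (np.float64(-2.1), np.float64(0.1333))]
outl [ 0.5788 -0.2325  0.08  ] [(np.float64(-91.6), np.float64(0.0734)), (np.float64(178.7), np.float64(0.072)), (np.float64(89.6), np.float64(0.0726)), (np.float64(-0.7), np.float64(0.0735))]
outlS [ 0.5813 -0.1226  0.08  ] [(np.float64(-92.1), np.float64(0.0727)), (np.float64(178.3), np.float64(0.0713)), (np.float64(89.6), np.float64(0.0712)), (np.float64(-0.5), np.float64(0.0735))]
cover [ 0.5789 -0.232   0.104 ] [(np.float64(-139.5), np.float64(0.0537)), (np.float64(127.2), np.float64(0.054)), (np.float64(40.3), np.float64(0.0523)), (np.float64(-51.4), np.float64(0.0537))]
coverS [ 0.5816 -0.1225  0.088 ] [(np.float64(-90.9), np.float64(0.0581)), (np.float64(178.0), np.float64(0.0561)), (np.float64(89.4), np.float64(0.0561)), (np.float64(0.0), np.float64(0.0564))]
fin [ 0.58003282 -0.23237813  0.154     ] (np.float64(-141.4), np.float64(0.0363))
[[-0.914 -0.     0.407]
 [-0.407  0.001 -0.914]
 [-0.    -1.    -0.001]]
```

Consistent with the given sizes: washer yaw is about −1.3°, the pocket is at (0.579,−0.232), and the fin axis is at about 39.5°. A −41° world turn squares it. Moving above it.

step_arm --jaw '[-1,-1,-1,-1,-1,-1,-1,-1]' --xyz '[[-50,-2,-12],[-50,-2,-12],[-50,-2,-12],[-50,-2,-12],[-50,0,-12],[-50,0,-12],[-50,0,-12],[-50,0,-12]]' --turn '[[0,0,0],[0,0,0],[0,0,0],[0,0,0],[0,0,0],[0,0,0],[0,0,0],[0,0,0]]'

```text
time: 1.1
tcp_pos: [0.5572, -0.2469, 0.2361]
tool_rot: [-0.145, 0.694, -0.69, 0.143]
wrist_force: [-0.1, -0.2, -0.1]
opening: 1.001
```

step_arm --jaw '[-1,-1,-1]' --xyz '[[0,0,0],[0,0,0],[0,0,0]]' --turn '[[0,-8,0],[0,-8,0],[0,0,0]]'

```text
time: 1.48
tcp_pos: [0.56, -0.2431, 0.2338]
tool_rot: [-0.245, 0.667, -0.661, 0.242]
wrist_force: [0.1, 0.3, -0.8]
opening: 1.006
```

```bash
cat >> h.py <<'E'
def delta(T,yaw):
    s=telemetry.read_state();r=Ro.from_quat(s["tool_rot"]);R=r.as_matrix();p=np.array(s["tcp_pos"])
    y=np.degrees(np.arctan2(R[1,2],R[0,2]))
    print("t",s["time"],"tcp",p.round(4),"yaw",y.round(2),"tilt",R[:,1].round(3),"q",np.round(s["q"],2),"F",np.round(s["wrist_force"],1),"M",np.round(s["ft_torque"],2),"open",s["opening"])
    if T is not None: print("shift mm",(R.T@(np.array(T)-p)*1000).round(1),"turn y",round(y-yaw,1))
def wpx(X):
    s=telemetry.read_state();R=Ro.from_quat(s["tool_rot"]).as_matrix();c=imaging.calibration("wrist");M=np.linalg.inv(c["mount"])
    x=M[:3,:3]@(R.T@(np.array(X)-s["tcp_pos"]))+M[:3,3];th=np.arctan2(np.hypot(x[0],x[1]),x[2]);e=x[:2]/np.hypot(x[0],x[1])
    return e*th*c["mtx"][0,0]+c["mtx"][:2,2]
E
python3 - <<'E'
from h import *
import cv2
delta([.5795,-.232,.2],-50.5)
X=[.5795,-.232,.154]
a=imaging.camera("wrist")[:,:,::-1].copy(); print(wpx(X))
cv2.imwrite("pics/w1.png",a)
E
```

```text
t 1.475 tcp [ 0.56   -0.2431  0.2338] yaw -49.73 tilt [-0.006  0.007 -1.   ] q [-0.55  0.37  0.19  1.4   0.    1.89] F [ 0.1  0.3 -0.8] M [-0.09  0.01 -0.05] open 1.0055495746112135
shift mm [-22.   33.8   4.5] turn y 0.8
[285.73841397 188.1251267 ]
```

View pics/w1.png

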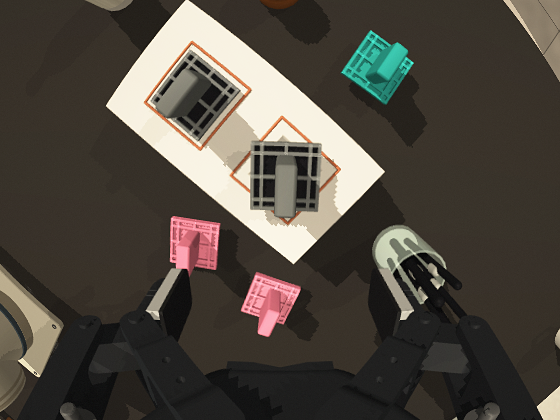

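The fin top centre is at (286,187), against a prediction of (285.7,188.1), and the fin is in line with the jaws. Descending.

step_arm --jaw '[-1,-1,-1,-1,-1,-1]' --xyz '[[-22,0,4.5],[0,30,0],[0,30,0],[0,30,0],[0,15,0],[0,0,0]]' --turn '[[0,0.8,0],[0,0,0],[0,0,0],[0,0,0],[0,0,0],[0,0,0]]'

```text
time: 2.28
tcp_pos: [0.5787, -0.2333, 0.1267]
tool_rot: [-0.232, 0.671, -0.666, 0.23]
wrist_force: [0.0, -0.3, 0.7]
opening: 0.997
```

```bash
python3 -c "
from h import *
delta([.5795,-.232,.116],-50.5)"
```

```text
t 2.275 tcp [ 0.5787 -0.2333  0.1267] yaw -51.88 tilt [-0.005  0.006 -1.   ] q [-0.52  0.43  0.01  1.16  0.    1.96] F [ 0.  -0.3  0.7] M [ 0.02 -0.04 -0.02] open 0.9969233407493271
shift mm [-1.4 10.7 -0.5] turn y -1.4
```

step_arm --jaw '[-1,1,1,1,1,1,1,1]' --xyz '[[-1.4,10.5,-0.5],[0,0,0],[0,0,0],[0,0,0],[0,0,0],[0,0,0],[0,0,0],[0,0,0]]' --turn '[[0,-1.4,0],[0,0,0],[0,0,0],[0,0,0],[0,0,0],[0,0,0],[0,0,0],[0,0,0]]'

```text
time: 3.28
tcp_pos: [0.5804, -0.2323, 0.1184]
tool_rot: [-0.239, 0.667, -0.664, 0.239]
wrist_force: [-0.8, 1.0, -1.3]
opening: 0.181
```

```bash
python3 -c "
from h import *
delta([.5795,-.232,.116],-91.3)"
```

```text
t 3.275 tcp [ 0.5804 -0.2323  0.1184] yaw -50.46 tilt [-0.002  0.005 -1.   ] q [-0.52  0.44 -0.    1.14  0.    1.94] F [-0.8  1.  -1.3] M [ 0.09  0.06 -0.04] open 0.1812209386023674
shift mm [ 0.5  2.4 -0.8] turn y 40.8
```

Gripped: opening 15.4 mm on the 16 mm fin. Turning with light downward press.

step_arm --jaw '[1,1,1,1]' --xyz '[[0,1,0],[0,1.5,0],[0,1.5,0],[0,1.5,0]]' --turn '[[0,8,0],[0,9,0],[0,9,0],[0,9,0]]'

```text
time: 3.78
tcp_pos: [0.5813, -0.2339, 0.1178]
tool_rot: [0.021, -0.706, 0.707, -0.023]
wrist_force: [-3.9, -1.0, 3.3]
opening: 0.18
```

```bash
python3 -c "
from h import *
delta([.5795,-.232,.1],-91.3)"
```

```text
t 3.775 tcp [ 0.5813 -0.2339  0.1178] yaw -86.48 tilt [ 0.003 -0.001 -1.   ] q [-0.52  0.44 -0.    1.13  0.    2.56] F [-3.9 -1.   3.3] M [-0.19  1.06  0.06] open 0.17984776911936243
shift mm [ 1.8 17.8 -2. ] turn y 4.8
```

step_arm --jaw '[1,1,1,1]' --xyz '[[1,4,-1],[0,5,0],[0,5,0],[0,5,0]]' --turn '[[0,3,0],[0,2,0],[0,0,0],[0,0,0]]'

```text
time: 4.28
tcp_pos: [0.5809, -0.2335, 0.1019]
tool_rot: [-0.013, -0.706, 0.708, 0.008]
wrist_force: [-11.8, 7.8, 47.6]
opening: 0.181
```

```bash
python3 -c "
from h import *
delta([.5795,-.232,.102],-91.3)"
```

```text
t 4.275 tcp [ 0.5809 -0.2335  0.1019] yaw -91.72 tilt [ 0.007 -0.004 -1.   ] q [-0.52  0.44 -0.04  1.08  0.    2.66] F [-11.8   7.8  47.6] M [ 1.6   2.74 -0.19] open 0.18080735142816168
shift mm [ 1.4 -0.1 -1.5] turn y -0.4
```

It dropped 16.5 mm and pushes back with 48 N, so it looks home. Relax, open, lift and look.

step_arm --jaw '[1,-1,-1,-1,-1,-1]' --xyz '[[0,0,0],[0,0,0],[0,0,0],[0,0,0],[0,0,0],[0,0,0]]' --turn '[[0,0,0],[0,0,0],[0,0,0],[0,0,0],[0,0,0],[0,0,0]]'

```text
time: 5.03
tcp_pos: [0.5812, -0.2337, 0.102]
tool_rot: [-0.013, -0.706, 0.708, 0.007]
wrist_force: [0.4, -0.6, 0.3]
opening: 1.004
```

step_arm --jaw '[-1,-1,-1,-1,-1,-1]' --xyz '[[0,-15,0],[0,-30,0],[0,-40,0],[0,-50,0],[30,0,0],[0,0,0]]' --turn '[[0,0,0],[0,0,0],[0,0,0],[0,0,0],[0,0,0],[0,0,0]]'

```text
time: 5.78
tcp_pos: [0.5499, -0.2325, 0.2469]
tool_rot: [-0.014, -0.705, 0.709, 0.006]
wrist_force: [-0.4, 0.0, 0.1]
opening: 1.003
```

Run:
```python
from h import *
import cv2
delta(None,0)
a=imaging.camera("wrist")[:,:,::-1]; b=imaging.camera("scene")[130:260,130:310,::-1]
p=cv2.resize(b,(400,289),interpolation=2); o=np.zeros((420,800,3),np.uint8)
o[:289,400:]=p; o[:300,:400]=cv2.resize(a,(400,300)); 
cv2.imwrite("pics/w2.png",o)
yw=np.radians(-1.3);W=np.array([.5797,-.1773,0])
for y in(-.055,.055):
  c=W+[-np.sin(yw)*y,np.cos(yw)*y,0]
  for z in(.138,.154): print(y,z,"wrist",wpx(c+[0,0,z])*400/560,"scene",(px("scene",c+[0,0,z])-[130,130])*400/180+[400,0])
```

```text
t 5.775 tcp [ 0.5499 -0.2325  0.2469] yaw -91.59 tilt [ 0.011 -0.006 -1.   ] q [-0.54  0.33  0.16  1.39  0.    2.63] F [-0.4  0.   0.1] M [-0.02 -0.   -0.05] open 1.0030491152636352
-0.055 0.138 wrist [197.40962687 125.13561519] scene [564.28268849  64.90403676]
-0.055 0.154 wrist [197.35469646 128.15637287] scene [562.64941182  50.07864915]
0.055 0.138 wrist [103.82015873 127.04251339] scene [648.42576826 103.34681899]
0.055 0.154 wrist [ 98.46669684 130.06976344] scene [647.6629958   87.95174337]
```

View pics/w2.png

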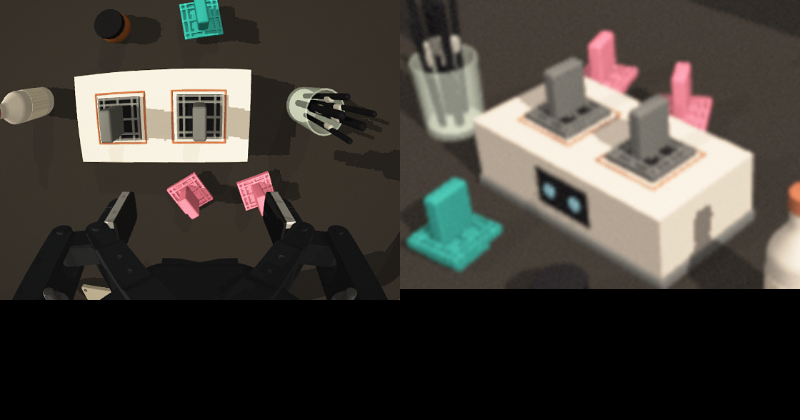

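In the wrist view both inserts sit square within their copper outlines. In the scene crop both covers are flush, and the fin tops at about (565,63) and (649,102) match the 138 mm prediction of (564,65) and (648,103). The gripper is clear.

```bash
python3 -c "
from bench import ticket; print(ticket.job_done())"
```

```text
the job is handed in; nothing more can be done
None
```

I gripped the crooked insert (the −y pocket) by its fin and turned it about 41° while pressing down. It dropped 16.5 mm into its pocket and pushed back with about 48 N. I then released it, lifted clear and handed the job in at about 6 s.

In the last images both inserts sit square in their outlines, with fin tops within about 2 pixels (in the enlarged crop) of where fully home inserts should appear. The other insert shows no visible shift, and the wrist force was about 0. No check failed or disagreed.

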